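Steady the rocking alignment stand

TASK

The small alignment stand on the prosthetics bench rocks because its foot under the orange knob is screwed too far up. Turn the orange knob clockwise until the stand sits level and steady on all four feet, then let go of it. Leave the stand about where it is and do not tip it over.

Things in the scene. Friction and masses are not known exactly. Their poses are not given: they have to be found in the camera images.
- stand: Loose 3 kg stand: 190 mm square aluminium plate (top 44 mm above bench when level) carrying a clear socket (top at 143 mm, 88 mm wide, 42 mm off-centre to -x). Origin: under the plate's centre at sole level; z: plate normal. Feet at the corners, 113 mm along own +x, -x, +y, -y. Orange knob on the +x foot; black knobs are fixed. At the start the +x corner is 4 to 8 mm low, the -x foot lifted.
- knob_grip (a point): Grip point on the orange knob's axis, 82 mm above the bench. Knob: disc 48 mm wide, on it an upright bar 44 long, 16 thick, from 20 mm below to 14 mm above this point. Axes: x along the bar, y across it, z up. When level, the white stripe at the bar's -x end points along the plate's red line to the centre. The point moves up to 6 mm sideways, to the stand's centre, as it levels.
- foot_knob (a joint): Orange knob's angle, rad; grows clockwise seen from above, which screws the foot down and lifts that corner, 6 mm per rad. 0: stand level; beyond it the corner is too high. Starts -1.4 to -0.75, range -1.6 to 1.2. Stays where left; takes about 0.15 N m. The knob's own height hardly changes: the plate rises below it.

How it is judged:
By the outcome, as a careful person would: the job done as asked, in the order asked, and still so for the second after the job is handed in, with the robot touching nothing.
It also fails if it takes over 38 s, if anything falls off the work surface, if the arm or the gripper's body presses on something with over 40 N, if the wrist force passes 120 N, or if a joint passes its speed limit or range.

ROBOT

A 6-joint arm with a two-finger parallel gripper is mounted at the origin on the work surface. World frame = base frame: x ahead of the robot, y to its left, z up, the work surface at z = 0. Lengths are in m, angles in rad, forces in N, time in s.
With the tool pointing down it reaches from about 0.4 to 0.925 m from the base axis. Payload 12.5 kg.
Tool frame: the origin (TCP) lies on the centre line of the jaws, within the pads' length; the fingertips stand 22 mm ahead of it and the grasp point (between the pads) lies 3 mm ahead of it (robot.tips_ahead is the distance from the TCP to the fingertips, in m); z points along the fingers, y is the line along which they close (so a half turn about z gives the same grasp; the last joint's range is limited). The gripper opens to 95 mm and grips with 3 to 60 N. Pads are 20 mm wide; open, the fingers measure 119 mm over their backs; the gripper's body (75 mm by 180 mm) begins 59 mm behind the grasp point.
Start: joints at [-1.207, 0.491, 1.559, -0, 1.092, -0.106], TCP at [0.283, -0.557, 0.205] pointing down, gripper open.
Joint ranges: [-3.1, 3.1], [-0.84, 2.19], [0.05, 2.79], [-1.13, 4.28], [0.06, 2.93], [-2.69, 2.69]. Speed limits (rad/s): [2.22, 2.22, 2.79, 3.14, 3.14, 3.14].

INTERFACE

Orientations are given as a unit quaternion [w, x, y, z].
In Python, from plant import status, eyes, robot gives the robot as it stands.
- The arm moves only by the tool step_arm, never from a script. Its argument "targets" is text: rows parted by semicolons, each of 7 numbers parted by spaces: the shift along the tool's x, y, z in cm, then the turn, a rotation vector about the tool's x, y, z in rad, then the opening, from 0 (shut) to 1 (fully open). In form: tx ty tz wx wy wz grip; .... A call has 1 to 10 rows; each row is the pose to reach, as a shift and turn from the pose commanded when the call began, along the tool's axes at that moment; what a row does not reach only later rows make up. A row lasts 1/8 s, in which the tool goes at most 62.5 mm and 10.7 degrees, less where a joint would pass 70% of its speed; a pose out of reach is approached as far as the arm can. A call with a gripper value outside its range is refused whole. The fingers move at their own pace and stop on an object; "squeeze" is the grip in N (left out, the last holds). Time passes only in rows, so rows that repeat a pose let the fingers close. It gives the time, the measured TCP pose, the force, the opening and the grip force at its end, in the units of the state.
- status.observe(): the state, without advancing time (a new reading comes with each control period).
- eyes.read_camera(name): name is "side" or "top" or "wrist"; returns the picture (384x512x3 uint8, red, green, blue); there is no depth.
- eyes.camera_info(name): a dict with "K" (3x3 intrinsics, pixels), "cam_to_world" (4x4, takes a point from camera to world coordinates). Camera axes: x right, y down, z forward; pixel columns grow to the right and rows downward; lengths in m; the calibration is good to about 2 mm. The wrist camera is an equidistant fisheye: a pixel r from the principal point sees the ray r / f radians off the axis. A picture is of the moment at which its call begins: read the wrist's pose just before it. camera_info takes no time and is no camera call; for the wrist camera it gives the pose at the moment of the call.
- robot.hand_in(): hands the job in; it is judged then, once.
The state is a dict: "clock": time; "q": joint angles; "joint_vel": joint speeds; "joint_torque": joint torques, N m; "position": TCP position; "tool_rot": TCP orientation; "wrist_force": force on the tool from outside, world axes, zero at the start; "ft_torque": the same for the moment, N m; "grip_width": opening from 0.0 (shut) to 1.0 (fully open); "gripper_force": force on a finger pad.
Only numpy, scipy, OpenCV 4.12 (cv2) and the standard library are available. Lean on these libraries where they do the work, as an engineer would, in place of code of your own. Each camera call takes 0.05 s, during which the arm holds its last target. There are 200 camera calls.

## Working session

There is one attempt and no reset: what is moved stays moved. The work goes in short steps, Python scripts to look and compute and a tool call to move; the robot and the scene stay as the last step left them, time stands still between calls to the robot, and variables do not carry over. Pictures are saved under pics/ and viewed, at most 10 in all, crops included, and the job is handed in when it is done.

Besides the shell and the picture viewer there is one more tool, called after "Request:" as a command line: name --argument value ..., lists and objects as JSON in quotes. step_arm: Moves the arm, as the interface text tells. Its arguments: {"type":"object","properties":{"targets":{"type":"string"},"squeeze":{"type":"number"}},"required":["targets"]}

```bash
mkdir -p pics; python3 - <<'E'
from plant import status, eyes, robot
import cv2,numpy as np
s=status.observe();print(s)
for n in("side","top"):
    im=eyes.read_camera(n);cv2.imwrite(f"pics/{n}0.png",im[:,:,::-1]);c=eyes.camera_info(n);print(n,np.round(c["K"],1).tolist(),np.round(c["cam_to_world"],3).tolist())
E
python3 -c "
import cv2,numpy as np
cv2.imwrite('pics/both.png',cv2.resize(np.vstack([cv2.imread('pics/top0.png')]),(800,600)))
cv2.imwrite('pics/sideb.png',cv2.resize(np.vstack([cv2.imread('pics/side0.png')]),(800,600)))"
```

```text
{'clock': 0.0, 'q': array([-1.20659778e+00,  4.91544499e-01,  1.55942806e+00, -1.72187755e-05,
        1.09169364e+00, -1.05639508e-01]), 'joint_vel': array([-0.00020358,  0.00071068,  0.00012934,  0.00059505,  0.00043146,
        0.00075188]), 'joint_torque': array([ 4.03074046e-04, -6.12646294e+01, -2.58176529e+01,  6.92437193e-02,
        4.81948780e-02, -1.60191526e-04]), 'position': array([ 0.28287119, -0.55705095,  0.20457847]), 'tool_rot': array([-5.31308537e-04,  9.72532127e-01,  2.32768067e-01, -7.67747395e-05]), 'wrist_force': array([-0.38850544, -0.32462095,  0.44565999]), 'ft_torque': array([-0.03863724,  0.00705318,  0.02380772]), 'gripper_force': 0.0, 'grip_width': 1.000514077339158}
side [[381.5, 0.0, 253.3], [0.0, 381.5, 187.2], [0.0, 0.0, 1.0]] [[-0.985, -0.075, 0.155, 0.486], [-0.171, 0.512, -0.842, 0.607], [-0.016, -0.856, -0.517, 0.42], [0.0, 0.0, 0.0, 1.0]]
top [[388.8, 0.0, 247.8], [0.0, 388.8, 193.8], [0.0, 0.0, 1.0]] [[0.014, -0.996, 0.092, 0.521], [-1.0, -0.016, -0.021, 0.058], [0.022, -0.092, -0.996, 0.729], [0.0, 0.0, 0.0, 1.0]]
```

View pics/both.png

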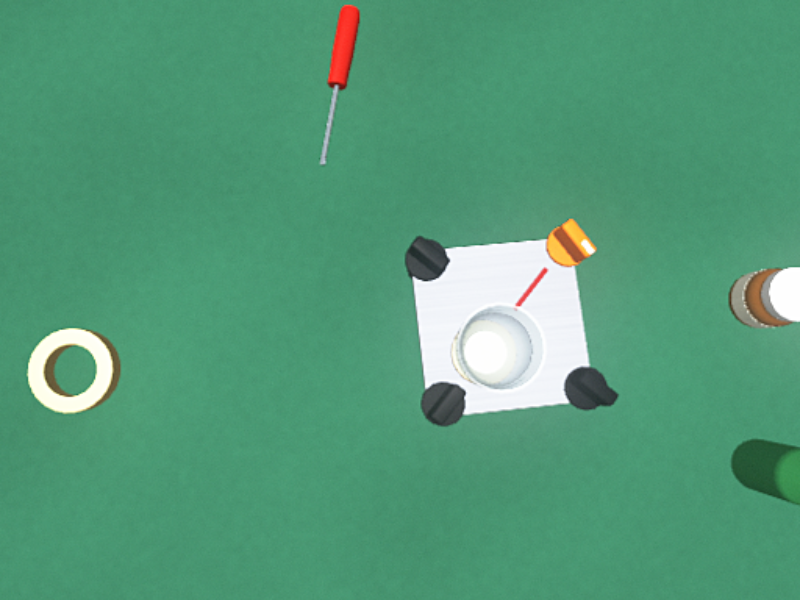

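View pics/sideb.png

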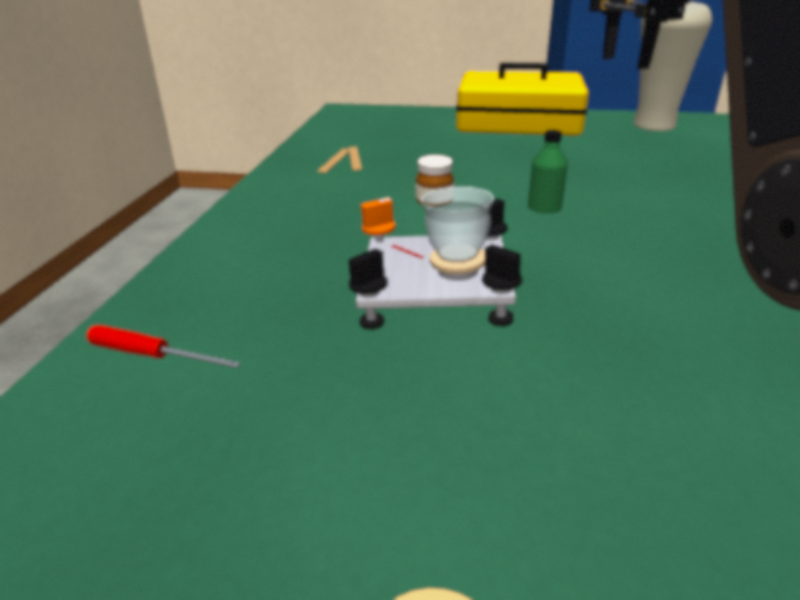

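The stand is at about (500,330) in the enlarged top view. The orange knob is at (571,243), and its stripe is on the right at (588,246). I'll enlarge both views.

```bash
python3 -c "
import cv2
a=cv2.imread('pics/top0.png')[132:182,340:395];cv2.imwrite('pics/tc.png',cv2.resize(a,None,fx=10,fy=10,interpolation=cv2.INTER_CUBIC))
a=cv2.imread('pics/top0.png')[140:280,250:400];cv2.imwrite('pics/tc2.png',cv2.resize(a,None,fx=4,fy=4,interpolation=cv2.INTER_CUBIC))"
```

```text
(no output)
```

View pics/tc.png

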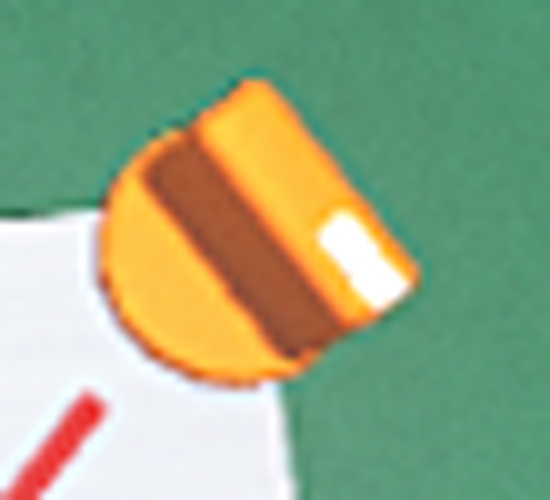

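View pics/tc2.png

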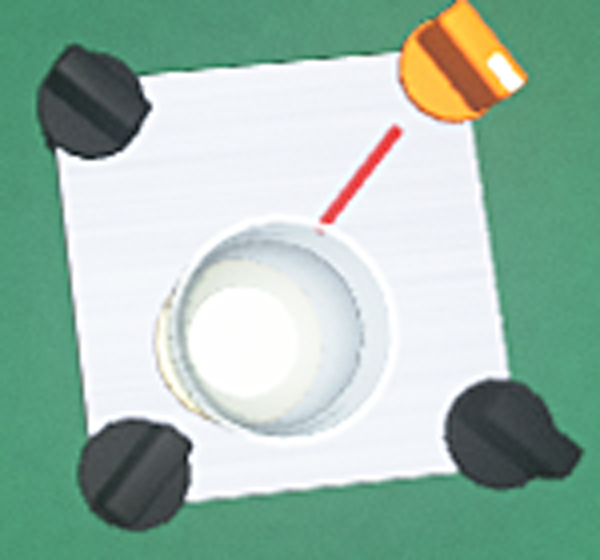

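Bar top corners in the crop are (255,80), (418,275), (350,325) and (190,130), with the stripe at the lower right. The red line runs from (398,128) to (325,222) in the second crop.

```bash
cat > h.py <<'E'
import numpy as np
from plant import status, eyes, robot
from scipy.spatial.transform import Rotation as R
def w(p,z,n="top"):
    c=eyes.camera_info(n);K,T=np.array(c["K"]),np.array(c["cam_to_world"])
    d=T[:3,:3]@np.linalg.solve(K,[p[0],p[1],1.]);o=T[:3,3];return o+d*(z-o[2])/d[2]
def tool():
    s=status.observe();q=s["tool_rot"];return s["position"],R.from_quat(np.r_[q[1:],q[0]]),s
E
python3 - <<'E'
from h import *
g=lambda p,f,o:((p[0]+.5)/f-.5+o[0],(p[1]+.5)/f-.5+o[1])
B=[w(g(p,10,(340,132)),.096) for p in[(255,80),(418,275),(350,325),(190,130)]]
B=np.array(B);print(B.round(4),B.mean(0).round(4))
print("sizes",[np.linalg.norm(B[i]-B[i-1]).round(4) for i in range(4)])
u=(B[0]+B[3]-B[1]-B[2]);u2=B[1]-B[0];print("bar +x dir deg",np.degrees(np.arctan2(u[1],u[0])),"edge",np.degrees(np.arctan2(-u2[1],-u2[0])))
r1=w(g((398,128),4,(250,140)),.041);r0=w(g((325,222),4,(250,140)),.044);d=r1-r0;print("line",r0,r1,np.degrees(np.arctan2(d[1],d[0])))
K=[w(g(p,4,(250,140)),.068) for p in[(93,105),(135,475),(500,433)]]
print("black discs",np.array(K).round(4), )
v=K[0]-K[2];print("y axis diag",np.degrees(np.arctan2(v[1],v[0])),np.linalg.norm(v))
for n in [0]:
    p,r,s=tool();print(p,r.as_matrix().round(3), s["q"])
E
```

```text
[[ 0.6737 -0.1498  0.096 ]
 [ 0.6412 -0.1766  0.096 ]
 [ 0.6326 -0.1651  0.096 ]
 [ 0.665  -0.1387  0.096 ]] [ 0.6531 -0.1575  0.096 ]
sizes [np.float64(0.014), np.float64(0.0421), np.float64(0.0144), np.float64(0.0418)]
bar +x dir deg 39.346768397463656 edge 39.57885243497457
line [ 0.5844456  -0.10422597  0.044     ] [ 0.62769914 -0.13814674  0.041     ] -38.10464522158415
black discs [[ 0.6312  0.0016  0.068 ]
 [ 0.4738 -0.0175  0.068 ]
 [ 0.4934 -0.1728  0.068 ]]
y axis diag 51.68716069995217 0.22218635498760425
[ 0.28288939 -0.55706894  0.20464632] [[ 0.892  0.453 -0.   ]
 [ 0.453 -0.892  0.001]
 [ 0.    -0.001 -1.   ]] [-1.20657403e+00  4.91468303e-01  1.55936854e+00 -3.38562495e-05
  1.09171095e+00 -1.05603465e-01]
```

```bash
cat >> h.py <<'E'
S=np.radians(-38.2)            # stand +x heading
G0=np.array([.6531,-.1575,.082]) # grip point at the start (top seen at z .096 leaning out 1 mm)
TH0=-1.354
u=np.array([np.cos(S),np.sin(S),0]);yv=np.array([-u[1],u[0],0])
def pose(th,up=0.,tilt=1.):     # tool pose (TCP) for knob angle th
    a=tilt*6/113*-th            # lean outward
    tl=R.from_rotvec(yv*a); n=tl.apply([0,0,1])
    r=tl*R.from_euler('z',S-th)*R.from_rotvec([np.pi,0,0])
    G=G0-np.array([*u[:2]*.001,0])-u*.082*6/113*(th-TH0)
    return G+n*(.008+up),r
def rows(ts,p,r):
    for P,Q in ts: print(np.r_[r.inv().apply(P-p)*100,(r.inv()*Q).as_rotvec()].round(3))
E
python3 - <<'E'
from h import *
p,r,s=tool()
P,Q=pose(TH0,.0)
A=np.array([*p[:2],.34]);
rows([(A,r),(P+[0,0,.25],Q),(P+[0,0,.06],Q),(P,Q)],p,r);print(P,Q.as_matrix().round(3))
E
```

```text
[ 1.0000e-03 -1.3000e-02 -1.3535e+01  0.0000e+00  0.0000e+00  0.0000e+00]
[ 5.1083e+01 -1.8918e+01 -1.3512e+01  6.7000e-02 -2.3000e-02 -2.1700e-01]
[ 5.1081e+01 -1.8899e+01  5.4880e+00  6.7000e-02 -2.3000e-02 -2.1700e-01]
[ 5.1081e+01 -1.8894e+01  1.1488e+01  6.7000e-02 -2.3000e-02 -2.1700e-01]
[ 0.65276574 -0.15723696  0.08997933] [[ 0.773  0.632 -0.056]
 [ 0.635 -0.771  0.044]
 [-0.015 -0.07  -0.997]]
```

Request:
step_arm --targets "0 0 -6.5 0 0 0 0.7; 0 0 -13.5 0 0 0 0.7; 0 0 -13.5 0 0 0 0.7; 51.1 -18.9 -13.5 0.067 -0.023 -0.217 0.7; 51.1 -18.9 -13.5 0.067 -0.023 -0.217 0.7; 51.1 -18.9 -13.5 0.067 -0.023 -0.217 0.7; 51.1 -18.9 -13.5 0.067 -0.023 -0.217 0.7; 51.1 -18.9 -13.5 0.067 -0.023 -0.217 0.7; 51.1 -18.9 -13.5 0.067 -0.023 -0.217 0.7; 51.1 -18.9 -13.5 0.067 -0.023 -0.217 0.7" --squeeze 20

```text
clock: 1.35
position: [0.5811, -0.2344, 0.3389]
tool_rot: [-0.03, 0.941, 0.336, -0.02]
wrist_force: [0.4, -1.5, 0.2]
grip_width: 0.697
gripper_force: 0.0
```

```bash
python3 - <<'E'
from h import *
p,r,s=tool()
P,Q=pose(TH0,.0);print(s["clock"],p)
rows([(P+[0,0,.25],Q),(P+[0,0,.045],Q),(P,Q)],p,r)
E
```

```text
1.35 [ 0.58107155 -0.23441077  0.33891662]
[ 1.0435e+01 -1.4320e+00 -1.7700e-01 -0.0000e+00  1.0000e-03 -0.0000e+00]
[ 1.077e+01  1.200e-02  2.027e+01 -0.000e+00  1.000e-03 -0.000e+00]
[ 1.0844e+01  3.2900e-01  2.4758e+01 -0.0000e+00  1.0000e-03 -0.0000e+00]
```

Request:
step_arm --targets "10.4 -1.4 0 0 0 0 0.7; 10.4 -1.4 0 0 0 0 0.7; 10.7 -0.3 15 0 0 0 0.7; 10.7 -0.3 15 0 0 0 0.7; 10.7 -0.3 15 0 0 0 0.7; 10.7 -0.3 15 0 0 0 0.7"

```text
clock: 2.1
position: [0.6515, -0.1591, 0.1861]
tool_rot: [-0.032, 0.941, 0.336, -0.021]
wrist_force: [0.2, -0.0, 0.8]
grip_width: 0.7
gripper_force: 0.0
```

```bash
python3 - <<'E'
from h import *
import cv2
p,r,s=tool()
c=eyes.camera_info("wrist");im=eyes.read_camera("wrist");cv2.imwrite("pics/w1.png",cv2.resize(im[:,:,::-1],(800,600)))
P,Q=pose(TH0,.0);print(s["clock"],p)
rows([(P+[0,0,.045],Q),(P,Q)],p,r)
T=np.array(c["cam_to_world"]);K=np.array(c["K"])
def proj(X):
    v=T[:3,:3].T@(X-T[:3,3]);t=np.arctan2(np.hypot(v[0],v[1]),v[2]);h=np.hypot(v[0],v[1]);return (K[:2,2]+K[0,0]*t*v[:2]/h)*1.5625
n=-Q.as_matrix()[:,2];ax=Q.as_matrix()[:,0];ay=Q.as_matrix()[:,1];G=P-.008*n
for a in(1,-1):
  for b in(1,-1): print(a,b,proj(G+.014*n+a*.022*ax+b*.008*ay).round(0))
E
```

```text
2.1 [ 0.65146061 -0.15908838  0.18609334]
[ 3.120e-01  3.150e-01  5.097e+00 -3.000e-03  3.000e-03 -1.000e-03]
[ 3.950e-01  6.460e-01  9.584e+00 -3.000e-03  3.000e-03 -1.000e-03]
1 1 [422. 259.]
1 -1 [394. 259.]
-1 1 [421. 330.]
-1 -1 [394. 330.]
```

View pics/w1.png

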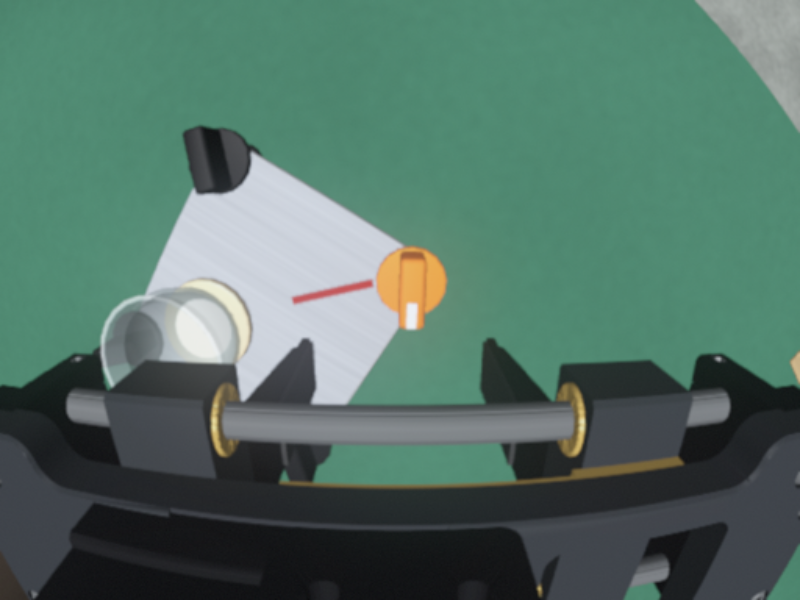

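The bar shows at x 400–425, y 260–329 and is parallel to the fingers. It sits about 2 mm to +y of the prediction, so I'll descend with half of that correction.

Request:
step_arm --targets "0.3 0.4 5 0 0 0 0.7; 0.35 0.6 8 0 0 0 0.7; 0.4 0.75 9.6 0 0 0 0.7; 0.4 0.75 9.6 0 0 0 0.7; 0.4 0.75 9.6 0 0 0 0.7; 0.4 0.75 9.6 0 0 0 0.3; 0.4 0.75 9.6 0 0 0 0.1; 0.4 0.75 9.6 0 0 0 0.05; 0.4 0.75 9.6 0 0 0 0.05; 0.4 0.75 9.6 0 0 0 0.05" --squeeze 20

```text
clock: 3.4
position: [0.6551, -0.1586, 0.0927]
tool_rot: [-0.03, 0.941, 0.337, -0.019]
wrist_force: [-0.6, 0.4, -0.3]
grip_width: 0.23
gripper_force: 0.0
```

```bash
python3 - <<'E'
from h import *
p,r,s=tool()
P,Q=pose(TH0);print(s["clock"],p,P,s["wrist_force"],s["ft_torque"],s["gripper_force"],s["grip_width"]*95,(r.inv()*Q).as_rotvec())
N=12
D=p-P
rows([(pose(TH0*(1-i/N))[0]+D,pose(TH0*(1-i/N))[1]) for i in range(1,N+1)],P+D,Q)
E
```

```text
3.4 [ 0.65505795 -0.15858877  0.09267975] [ 0.65276574 -0.15723696  0.08997933] [-0.56159818  0.3833701  -0.27867177] [-0.0770134  -0.00329671  0.0002409 ] 0.0 21.847154510347927 [ 0.00127949  0.00016116 -0.00036845]
[-0.012 -0.053  0.004 -0.006  0.002  0.113]
[-0.023 -0.105  0.007 -0.011  0.004  0.226]
[-0.035 -0.158  0.011 -0.017  0.007  0.338]
[-0.046 -0.21   0.014 -0.022  0.01   0.451]
[-0.058 -0.263  0.018 -0.027  0.015  0.564]
[-0.069 -0.315  0.022 -0.031  0.019  0.677]
[-0.081 -0.368  0.025 -0.035  0.025  0.79 ]
[-0.093 -0.42   0.029 -0.039  0.031  0.902]
[-0.104 -0.473  0.033 -0.042  0.037  1.015]
[-0.116 -0.525  0.037 -0.045  0.044  1.128]
[-0.127 -0.578  0.041 -0.047  0.052  1.241]
[-0.139 -0.63   0.044 -0.049  0.061  1.353]
```

Request:
step_arm --targets "0 0 0.2 0 0 0 0.05; 0 0 0.2 0 0 0 0.05; 0 0 0.2 0 0 0 0.05; 0 0 0.2 0 0 0 0.05" --squeeze 20

```text
clock: 3.9
position: [0.655, -0.1585, 0.0908]
tool_rot: [-0.03, 0.941, 0.337, -0.019]
wrist_force: [0.5, -0.7, 0.2]
grip_width: 0.049
gripper_force: 0.0
```

The jaws closed to 5 mm with no force, so they missed the bar. I'll look.

```bash
python3 - <<'E'
from h import *
import cv2
p,r,s=tool();print(s["gripper_force"],s["grip_width"],p,s["q"])
a=eyes.read_camera("wrist")[:,:,::-1];b=eyes.read_camera("top")[100:220,290:450,::-1];c=eyes.read_camera("side")[90:210,200:360,::-1]
z=lambda i:cv2.resize(i,(400,300),interpolation=cv2.INTER_CUBIC)
cv2.imwrite("pics/m2.png",np.vstack([np.hstack([z(a),z(b)]),np.hstack([z(c),z(a[120:280,150:370])])]))
E
```

```text
0.0 0.04933687939468684 [ 0.6549713  -0.15851796  0.09075494] [-0.34461966  0.70198687  1.48704263  0.02577018  1.0197639   0.52501807]
```

View pics/m2.png

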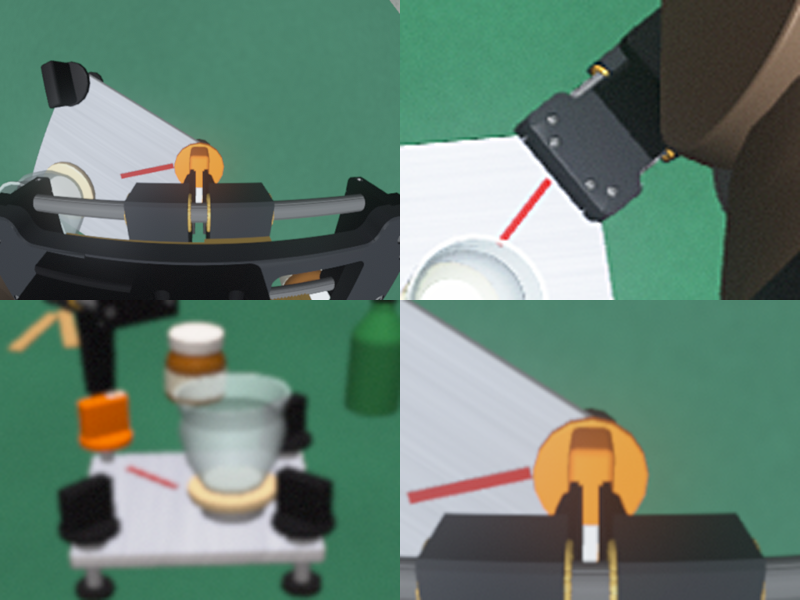

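```bash
python3 - <<'E'
from h import *
import cv2
p,r,s=tool();print("tips",robot.tips_ahead)
def proj(X,n):
    c=eyes.camera_info(n);K,T=np.array(c["K"]),np.array(c["cam_to_world"]);v=T[:3,:3].T@(X-T[:3,3])
    if n=="wrist":
        h=np.hypot(v[0],v[1]);t=np.arctan2(h,v[2]);return K[:2,2]+K[0,0]*t*v[:2]/h
    return (K@v)[:2]/v[2]
m=r.as_matrix();tip=p+m[:,2]*robot.tips_ahead
P,Q=pose(TH0);M=Q.as_matrix();top=P+M[:,2]*(.008-.014)
pts={"tip":tip,"bar+":top+.022*M[:,0],"bar-":top-.022*M[:,0],"bart":top,"botbar+":top+.022*M[:,0]+.034*M[:,2],"botbar-":top-.022*M[:,0]+.034*M[:,2]}
import plant
a=eyes.read_camera("side");b=eyes.read_camera("wrist")
f=8;ox,oy=215,100
A=np.ascontiguousarray(cv2.resize(a[oy:oy+60,ox:ox+60,::-1],None,fx=f,fy=f,interpolation=cv2.INTER_CUBIC))
for k,X in pts.items():
    q=proj(X,"side");print(k,X.round(4),q.round(1),proj(X,"wrist").round(1))
    c=(255,0,255) if k=="tip" else (255,255,0)
    cv2.circle(A,tuple(int(v) for v in ((q-[ox,oy]+.5)*f)),4,c,-1)
cv2.imwrite("pics/m3.png",A)
E
```

```text
tips 0.022
tip [ 0.6537 -0.1576  0.0688] [240.6 140.7] [254.  217.5]
bar+ [ 0.6701 -0.1435  0.0956] [231.5 131.6] [250.2 199.8]
bar- [ 0.6361 -0.1715  0.0963] [249.2 127.2] [250.5 263.6]
bart [ 0.6531 -0.1575  0.096 ] [240.5 129.4] [250.3 233.1]
botbar+ [ 0.6682 -0.142   0.0617] [232.9 146.2] [250.7 186.6]
botbar- [ 0.6342 -0.17    0.0624] [250.3 141.6] [251.  242.4]
```

View pics/m3.png

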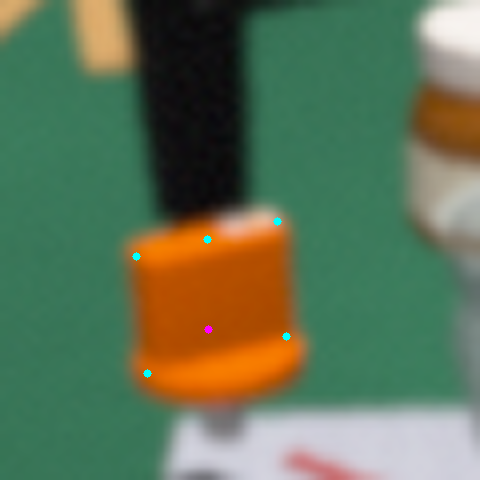

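The finger seems to end at the bar's top, although the kinematics put the tip at z = 0.069. I'll check the real tip distance against the first wrist picture, where the open tips are at (305,345) and (490,345).

```bash
python3 - <<'E'
from h import *
p,r,s=tool();c=eyes.camera_info("wrist");K,T=np.array(c["K"]),np.array(c["cam_to_world"])
m=r.as_matrix();C=m.T@(T[:3,3]-p);print("cam in tool",C.round(4),(m.T@T[:3,:3]).round(3))
def proj(l):
    v=T[:3,:3].T@(p+m@np.array(l)-T[:3,3]);h=np.hypot(v[0],v[1]);t=np.arctan2(h,v[2]);return ((K[:2,2]+K[0,0]*t*v[:2]/h)*1.5625).round(0)
for a in(-.01,0,.01,.022,.03):
    print(a,[proj([x,y,a]).tolist() for x in(-.01,.01) for y in(-.033,-.045,.033)], "closed",proj([.01,.0025,a])/1.5625)
print(s["joint_torque"],s["wrist_force"])
E
```

```text
cam in tool [ 0.072   0.0002 -0.1793] [[ 0.    -0.967 -0.255]
 [ 1.     0.     0.   ]
 [-0.    -0.255  0.967]]
-0.01 [[316.0, 389.0], [287.0, 388.0], [478.0, 389.0], [313.0, 343.0], [283.0, 342.0], [481.0, 343.0]] closed [257.92 219.52]
0 [[319.0, 379.0], [292.0, 378.0], [474.0, 379.0], [317.0, 335.0], [289.0, 334.0], [477.0, 335.0]] closed [257.92 214.4 ]
0.01 [[323.0, 370.0], [297.0, 369.0], [471.0, 370.0], [321.0, 327.0], [294.0, 327.0], [473.0, 327.0]] closed [257.92 209.28]
0.022 [[327.0, 359.0], [302.0, 359.0], [467.0, 359.0], [325.0, 319.0], [299.0, 319.0], [469.0, 319.0]] closed [257.28 204.16]
0.03 [[329.0, 353.0], [305.0, 353.0], [465.0, 353.0], [327.0, 314.0], [302.0, 314.0], [467.0, 314.0]] closed [257.28 200.96]
[-7.69859471e-04 -7.15611362e+01 -2.30742878e+01  1.26238279e-01
  1.92137808e-01 -6.28877911e-03] [ 0.18918957  0.52321033 -0.19343262]
```

Three clues agree: both wrist views and the side view put the real fingertips about 10 mm behind the TCP, not 22 mm ahead of it. That leaves them about 5 mm above the bar. I'll open and descend about 3 cm more, watching the force.

Request:
step_arm --targets "0 0 0 0 0 0 0.6; 0 0 0 0 0 0 0.6; 0 0 0 0 0 0 0.6; 0 0 0 0 0 0 0.6; 0 0 0.8 0 0 0 0.6; 0 0 1.4 0 0 0 0.6; 0 0 2.0 0 0 0 0.6; 0 0 2.0 0 0 0 0.6"

```text
clock: 5.15
position: [0.6535, -0.1575, 0.0701]
tool_rot: [-0.03, 0.941, 0.336, -0.019]
wrist_force: [1.1, 0.5, -0.5]
grip_width: 0.599
gripper_force: 0.0
```

Request:
step_arm --targets "0 0 0.4 0 0 0 0.6; 0 0 0.8 0 0 0 0.6; 0 0 0.8 0 0 0 0.05; 0 0 0.8 0 0 0 0.05; 0 0 0.8 0 0 0 0.05; 0 0 0.8 0 0 0 0.05; 0 0 0.8 0 0 0 0.05; 0 0 0.8 0 0 0 0.05" --squeeze 15

```text
clock: 6.15
position: [0.6534, -0.1573, 0.0629]
tool_rot: [-0.03, 0.941, 0.336, -0.019]
wrist_force: [0.0, 0.4, 1.0]
grip_width: 0.171
gripper_force: 14.8
```

Gripped at 16.2 mm, which is the bar's thickness. Now I'll turn clockwise in two stages.

Request:
step_arm --targets "-0.01 -0.04 0 -0.006 0.002 0.113 0.05; -0.02 -0.07 0 -0.011 0.004 0.226 0.05; -0.025 -0.11 0.01 -0.017 0.007 0.338 0.05; -0.03 -0.15 0.01 -0.022 0.010 0.451 0.05; -0.04 -0.19 0.01 -0.027 0.015 0.564 0.05; -0.05 -0.22 0.015 -0.031 0.019 0.677 0.05; -0.06 -0.26 0.02 -0.035 0.025 0.79 0.05; -0.065 -0.30 0.02 -0.039 0.031 0.902 0.05; -0.075 -0.33 0.02 -0.042 0.037 1.015 0.05; -0.075 -0.33 0.02 -0.042 0.037 1.015 0.05" --squeeze 25

```text
clock: 7.4
position: [0.6507, -0.1557, 0.063]
tool_rot: [-0.004, 0.987, -0.163, -0.007]
wrist_force: [0.1, -3.7, 0.6]
grip_width: 0.168
gripper_force: 24.9
```

```bash
python3 - <<'E'
from h import *
p,r,s=tool();P,Q=pose(0,-.027)
print(s["clock"],p,P,s["wrist_force"].round(1),s["ft_torque"].round(2),s["gripper_force"],s["grip_width"]*95)
x=r.as_matrix()[:,0];print("heading",np.degrees(np.arctan2(x[1],x[0])))
rows([(P,Q)],p,r)
E
```

```text
7.4 [ 0.65074405 -0.15568864  0.06300801] [ 0.64768129 -0.15323589  0.063     ] [ 0.1 -3.7  0.6] [-0.69  0.14 -0.1 ] 24.9027881026268 15.974188260000794
heading -18.76899236025682
[-0.369 -0.134  0.007 -0.002  0.016  0.339]
```

Request:
step_arm --targets "-0.03 -0.01 0 -0.001 0.005 0.113 0.05; -0.07 -0.03 0 -0.001 0.011 0.226 0.05; -0.1 -0.04 0 -0.002 0.016 0.339 0.05; -0.1 -0.04 0 -0.002 0.016 0.339 0.05; -0.1 -0.04 0 -0.002 0.016 0.339 0.05"

```text
clock: 8.02
position: [0.6499, -0.1552, 0.0629]
tool_rot: [0.0, 0.945, -0.326, -0.0]
wrist_force: [-1.0, -4.4, 0.4]
grip_width: 0.165
gripper_force: 24.9
```

Request:
step_arm --targets "0 0 0 0 0 0 0.3; 0 0 0 0 0 0 0.5; 0 0 0 0 0 0 0.6; 0 0 0 0 0 0 0.6; 0 0 0 0 0 0 0.6; 0 0 -5 0 0 0 0.6; 0 0 -10 0 0 0 0.6; 0 0 -14 0 0 0 0.6; 0 0 -14 0 0 0 0.6"

```text
clock: 9.15
position: [0.6511, -0.1549, 0.2064]
tool_rot: [-0.0, 0.945, -0.327, 0.002]
wrist_force: [0.3, -0.4, -0.0]
grip_width: 0.599
gripper_force: 0.0
```

```bash
python3 - <<'E'
from h import *
import cv2
p,r,s=tool();c=eyes.camera_info("wrist");b=eyes.read_camera("wrist");a=eyes.read_camera("side");np.savez("wc.npz",K=c["K"],T=c["cam_to_world"],b=b,a=a)
z=lambda i,w,h:cv2.resize(i[:,:,::-1],(w,h),interpolation=cv2.INTER_CUBIC)
print(s["clock"],p,r.as_matrix().round(3).tolist())
cv2.imwrite("pics/f1.png",np.hstack([z(b[100:300,150:350],500,500),z(a[110:220,215:345],300,254).repeat(1,0) if 0 else cv2.copyMakeBorder(z(a[110:220,215:345],300,254),0,246,0,0,cv2.BORDER_CONSTANT)]))
E
```

```text
9.15 [ 0.65107757 -0.15490012  0.20636416] [[0.786, -0.619, 0.005], [-0.619, -0.786, -0.001], [0.005, -0.002, -1.0]]
```

View pics/f1.png

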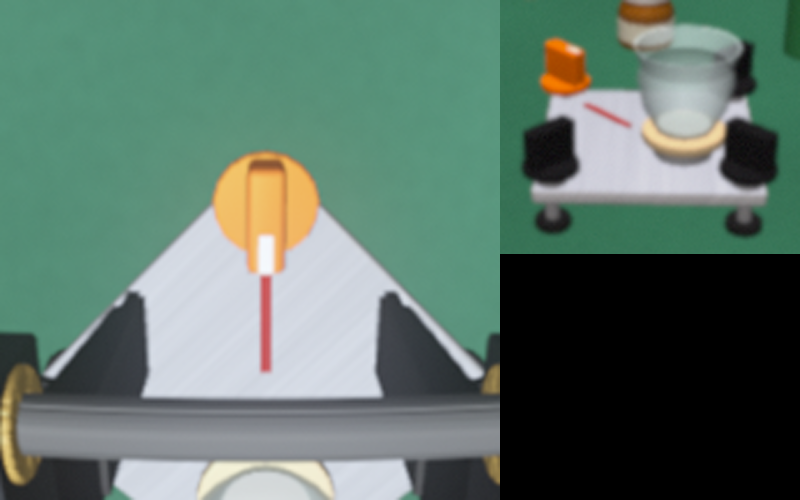

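The stripe (265,255) lines up with the red line (x=265, y 277–372), and both are vertical in the view. I'll do one numeric check of the angle.

```bash
python3 - <<'E'
import numpy as np,cv2
d=np.load("wc.npz");K,T,im=d["K"],d["T"],d["b"].astype(float)
def ray(px,z):
    q=np.array(px)-K[:2,2];t=np.hypot(*q)/K[0,0];v=np.r_[q/np.hypot(*q)*np.sin(t),np.cos(t)];v=T[:3,:3]@v;o=T[:3,3];return (o+v*(z-o[2])/v[2])[:2]
def ang(P):
    vx,vy,_,_=cv2.fitLine(np.array(P,np.float32),cv2.DIST_L2,0,.01,.01).ravel()
    return np.degrees(np.arctan2(vy,vx))
R,G,B=im[...,0],im[...,1],im[...,2]
L=[]
for y in range(213,248):
    w=np.clip(G[y,240:275].max()*.0+np.median(G[y,245:250])-G[y,245:268],0,None);w[w<25]=0
    L.append(ray((245+(w*np.arange(23)).sum()/w.sum(),y),.044))
S=[]
for y in range(195,209):
    w=np.clip(B[y,250:263]-110,0,None);S.append(ray((250+(w*np.arange(13)).sum()/w.sum(),y),.096))
# bar edges beyond disc: dark lines
E=[]
for y in range(172,196):
    g=(R+G)[y,246:267];l=3*0+np.argmin(g[:7]);r=14+np.argmin(g[14:]);E.append(ray((246+(l+r)/2,y),.096))
print("line",ang(L),"stripe",ang(S),"bar",ang(E))
l,s=np.mean(L,0),np.mean(S,0);c=ray((150+265.5/2.5-.3,100+202/2.5),.062);print(l,s,c)
E
```

```text
line -38.13191 stripe -38.321026 bar -40.9194
[ 0.59835494 -0.11483882] [ 0.63950559 -0.14701029] [ 0.65052614 -0.15575362]
```

```bash
python3 -c "
from plant import robot
print(robot.hand_in())"
```

```text
the job is handed in; nothing more can be done
None
```

I turned the orange knob about 1.35 rad clockwise, until its stripe lined up with the red line to within about 0.2°. The stand looked level in the last pictures. I then let go, backed the arm clear and handed the job in at about 9 s.

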